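# Turn the dough tub label-first and lock it in its one-handed opening stand

## Task

Get the modelling-dough tub ready for a resident who opens it with one hand: with light pressure of a fingertip on its lid near the edge (it is too wide to grip), roll the tub round in its stand until its label faces the front mark of the stand, then slide the stand's red locking bolt fully home into the tub's keyhole. Keep the tub down in its stand, be gentle with the lid and the bolt (never more than 20 N), and leave the glue stick, paint pot and eraser alone.

Things in the scene. Friction and masses are not known exactly. Their poses are not given: they have to be found in the camera images.
- stand: Cream plastic stand fixed to the table. Origin: centre of its underside, on the axis the tub turns about. Round foot 124 mm across and 12 mm thick; the tub stands on it in a cup wall 40 mm high, cut down to 8 mm in front, with 1 mm of play. x points from the front mark (dark diamond and stripe, at -x) to the back, z up. A 56 mm wide, 12 mm thick tail reaches 121 mm out on its -y side and carries the locking bolt. Slippery under the tub (friction 0.15).
- tub: Teal round tub of dough, 100 mm across the lid and 70 mm high, about 0.8 kg, standing in the stand. Origin: centre of its underside, z up along its axis. Its label is on its own -x side, its keyhole on its own -y side; so the label faces the stand's front mark when the tub's axes are parallel to the stand's. It starts turned anything from 40 to 320 degrees away from that; it may be rolled either way. The lid is screwed tight and turns with it.
- tub_lid (a point): Centre of the flat top of the cream lid (100 mm across, ribbed edge, grippy, friction about 0.9), 70 mm above the tub's underside; axes as the tub's. An orange paper seal, 14 mm wide, runs from the label up the lid's side and 22 mm inwards over the top of the lid, so it shows from above where the label is.
- tub_label (a point): Middle of the white label with four coloured dots, on the tub's -x side, 48 mm from the axis, 40 mm above the underside; the label is 27 mm high and spans about 80 degrees.
- tub_keyhole (a point): Mouth of the keyhole, a slot 14.5 mm wide and 15 mm high in the ribbed skirt on the tub's -y side, 45 mm from the axis, 16.5 mm above the underside.
- bolt (a joint): How far the locking bolt is pushed towards the tub: 0 (drawn back) to 0.020 m (home, against its stop). It slides along the stand's +y direction with about 1.2 N of friction and stays where it is left. Its steel bar is 11 mm wide with a nose tapered to 3.5 mm, so it enters the keyhole when the tub is within about 6 degrees of facing front and then pulls the tub true; otherwise it stops against the skirt after a few mm.
- bolt_handle (a point): Centre of the bolt's red upright thumb piece, 26 mm wide (stand x), 14 mm thick (stand y) and 36 mm high, its top 58 mm over the table. It stands 101 mm out from the stand's axis on the -y side when drawn back and 81 mm when home; push it towards the tub from its outer side.
- glue_stick: Yellow glue stick standing on the table, 28 mm across, 96 mm high; origin at the centre of its underside. Leave alone.
- paint_pot: Purple paint pot with a white lid, 37 mm across, 41 mm high; origin at the centre of its underside. Leave alone.
- eraser: Eraser in a paper sleeve lying in front of the stand, 23 x 50 x 12 mm; origin at the centre of its underside. Leave alone.
There are look-alikes about, which are no part of the job. Leave any brown look-alike of the tub alone.

How it is judged:
By the outcome, as a careful person would: the job done as asked, in the order asked, and still so for the second after the job is handed in, with the robot touching nothing.
It also fails if it takes over 72 s, if anything falls off the work surface, if the arm or the gripper's body presses on something with over 40 N, if the wrist force passes 120 N, or if a joint passes its speed limit or range.

## Robot

A 6-joint arm with a two-finger parallel gripper is mounted at the origin on a cart in front of the work surface, level with it; the furniture and walls round the work are solid. World frame = base frame: x ahead of the robot, y to its left, z up, the work surface at z = 0. Lengths are in m, angles in rad, forces in N, time in s.
With the tool pointing down it reaches from about 0.325 to 0.9 m from the base axis. Payload 6.1 kg.
Tool frame: the origin (TCP) lies at the very end of the fingers, on their centre line; the grasp point (between the pads) lies behind it (env.grip_point_offset is the z of the grasp point in the tool frame, in m); z points along the fingers, y is the line along which they close (so a half turn about z gives the same grasp; the last joint's range is limited). The gripper opens to 85 mm and grips with 20 to 120 N. Pads are 22 mm wide; open, the fingers measure 114 mm over their backs; the gripper's body (76 mm by 85 mm) begins 54 mm behind the grasp point. The pads swing forward as they close: fully open they stand 13 mm farther back than shut.
Start: joints at [-1.312, 0.22, 1.526, -0, 1.395, -0.126], TCP at [0.235, -0.579, 0.231] pointing down, gripper open.
Joint ranges: [-2.98, 2.98], [-0.91, 2.08], [0.09, 2.57], [-1.24, 4.39], [0.2, 2.65], [-2.68, 2.68]. Speed limits (rad/s): [2.57, 2.57, 3.01, 3.14, 3.14, 3.14].

## Interface

Orientations are given as a unit quaternion [w, x, y, z].
In Python, from rig import monitor, optics, env gives the robot as it stands.
- The arm moves only by the tool carry_out, never from a script. Its argument "commands" is one flat list of numbers, 5 for each row, row after row: the finger opening in cm, from 0 to 8.54, then the shift along the tool's x, y, z in cm, then the turn about the tool's z in rad. In form: [gripper, tx, ty, tz, yaw, gripper, tx, ty, tz, yaw, ...]. A call has 1 to 12 rows; each row shifts and turns the commanded pose from where the row before left it, along the tool's axes as they then stand; what a row does not reach is not made up. A row lasts 1/8 s, in which the tool goes at most 62.5 mm and 10.7 degrees, less where a joint would pass 70% of its speed; a pose out of reach is approached as far as the arm can. A call with a gripper value outside its range is refused whole. The fingers move at their own pace and stop on an object; "grip_force" is the grip in N (left out, the last holds). Time passes only in rows, so rows that do not move let the fingers close. It gives the time, the measured TCP pose, the force, the opening and the grip force at its end, in the units of the state.
- monitor.get_state(): the state, without advancing time (a new reading comes with each control period).
- optics.get_image(name): name is "scene" or "top" or "wrist"; returns a dict with "pixels" (400x640x3 uint8, red, green, blue), "depth" (400x640 float32, m along the optical axis (not along the pixel's ray), 0 where there is no reading), "K" (3x3 intrinsics, pixels), "R" (3x3) and "t" (3): a world point X has camera coordinates R X + t. Camera axes: x right, y down, z forward; pixel columns grow to the right and rows downward; lengths in m; the calibration is good to about 2 mm. The wrist camera is an equidistant fisheye: a pixel r from the principal point sees the ray r / f radians off the axis. A picture is of the moment at which its call begins.
- env.job_done(): hands the job in; it is judged then, once.
Trained networks look in the newest picture that a camera, given by its name, has taken for a name from the list of things; names that differ only in an ending like _2 or _b are one class to them, and where a whole thing is asked for, a point or a joint stands for the part that bears it (a point fixed in the world has none). Each returns a list of dicts, best first, with "confidence" (0 to 1); they miss things now and then, are a little off and sometimes report something else, mostly with a low value. They report only what shows in the picture. A call takes as long as a camera call. They do not tell look-alikes from the thing itself.
- optics.search_frame(camera, label): "centre" ([x, y, z] in m, in the coordinates of the camera as it stood for that picture, good to about 4 mm: the middle of the surface that is visible of it).
- optics.trace(camera, label): "region" (400x640 bool, what is visible of it).
The state is a dict: "clock": time; "q": joint angles; "dq": joint speeds; "joint_torque": joint torques, N m; "ee_pos": TCP position; "tool_rot": TCP orientation; "ft_force": force on the tool from outside, world axes, zero at the start; "moment": the same for the moment, N m; "finger_gap": finger opening in m; "finger_force": force on a finger pad.
Only numpy, scipy, OpenCV 4.12 (cv2) and the standard library are available. Lean on these libraries where they do the work, as an engineer would, in place of code of your own. Each camera call takes 0.05 s, during which the arm holds its last target. There are 200 camera calls.

## Working session

There is one attempt and no reset: what is moved stays moved. The work goes in short steps, Python scripts to look and compute and a tool call to move; the robot and the scene stay as the last step left them, time stands still between calls to the robot, and variables do not carry over. Pictures are saved under pics/ and viewed, at most 10 in all, crops included, and the job is handed in when it is done.

Besides the shell and the picture viewer there is one more tool, called after "Call:" by a JSON object that holds its "op" and its "data", one argument or row to a line. carry_out: Moves the arm, as the interface text tells. Its arguments: {"type":"object","properties":{"commands":{"type":"array","items":{"type":"number"}},"grip_force":{"type":"number"}},"required":["commands"]}

```bash
mkdir -p pics
cat > h.py <<'E'
import numpy as np, cv2
from rig import monitor, optics, env
def world(im,uv,z=None):
    K,R,t=im["K"],im["R"],im["t"]; u,v=uv
    ray=np.array([(u-K[0,2])/K[0,0],(v-K[1,2])/K[1,1],1.])
    c=-R.T@t; d=R.T@ray
    if z is None: return c+d*im["depth"][int(v),int(u)]
    return c+d*(z-c[2])/d[2]
E
python3 - <<'E'
from h import *
print(monitor.get_state())
print(env.grip_point_offset)
for n in ["top","scene"]:
    im=optics.get_image(n); cv2.imwrite(f"pics/{n}0.png",im["pixels"][:,:,::-1])
    print(n,im["K"].tolist(),(-im["R"].T@im["t"]).round(3))
    for l in ["stand","tub","tub_lid","tub_label","tub_keyhole","bolt_handle","glue_stick","paint_pot","eraser"]:
        for r in optics.search_frame(n,l)[:3]:
            c=np.array(r["centre"]); p=im["K"]@c
            print(l,round(r["confidence"],2),(im["R"].T@(c-im["t"])).round(3),(p[:2]/p[2]).round())
E
```

```text
{'clock': 0.0, 'q': array([-1.31211798e+00,  2.21210205e-01,  1.52762007e+00, -1.24734059e-06,
        1.39468013e+00, -1.26099367e-01]), 'dq': array([ 0.00087253,  0.00110735,  0.00024334, -0.00086636,  0.0001382 ,
        0.00102942]), 'joint_torque': array([ 1.73439028e-03, -4.96893847e+01, -3.89395809e+01, -1.86646021e-04,
        1.11549039e-02,  6.28407619e-06]), 'ee_pos': array([ 0.23443717, -0.57871698,  0.23020435]), 'tool_rot': array([-9.56726437e-04,  9.81549804e-01,  1.91204243e-01, -6.41292390e-05]), 'ft_force': array([-0.39337088, -0.73400053,  0.1261512 ]), 'moment': array([-0.04589478,  0.0116277 ,  0.02665913]), 'finger_force': 0.0, 'finger_gap': 0.08536284210777435}
-0.0187
top [[383.3024432003292, 0.0, 317.4736990117673], [0.0, 383.3024432003292, 200.80594363794418], [0.0, 0.0, 1.0]] [ 0.386 -0.006  0.918]
stand 0.84 [ 0.508 -0.145  0.012] [385. 178.]
tub 0.95 [0.312 0.235 0.071] [216. 261.]
tub 0.72 [ 0.485 -0.094  0.083] [366. 184.]
tub_lid 0.82 [0.314 0.234 0.069] [216. 260.]
tub_lid 0.56 [ 0.48  -0.095  0.079] [367. 186.]
tub_label 0.86 [ 0.48  -0.091  0.081] [
[... 460 characters left out ...]
e [[467.09179801708575, 0.0, 319.25197239552483], [0.0, 467.09179801708575, 203.28933680239467], [0.0, 0.0, 1.0]] [-0.261  0.503  0.663]
stand 0.63 [ 0.45  -0.051  0.021] [339. 221.]
tub 0.95 [0.284 0.25  0.07 ] [257. 298.]
tub 0.64 [ 0.464 -0.08   0.08 ] [346. 194.]
tub_lid 0.73 [ 0.461 -0.077  0.079] [346. 195.]
tub_lid 0.69 [0.284 0.25  0.072] [257. 297.]
tub_label 0.79 [ 0.463 -0.083  0.075] [347. 196.]
tub_label 0.72 [0.286 0.25  0.066] [256. 299.]
tub_keyhole 0.79 [ 0.46  -0.079  0.077] [347. 196.]
tub_keyhole 0.67 [0.288 0.249 0.063] [257. 299.]
glue_stick 0.56 [0.556 0.075 0.051] [270. 205.]
paint_pot 0.89 [0.433 0.057 0.032] [304. 236.]
eraser 0.17 [ 0.463 -0.081  0.082] [347. 194.]
```

View pics/top0.png

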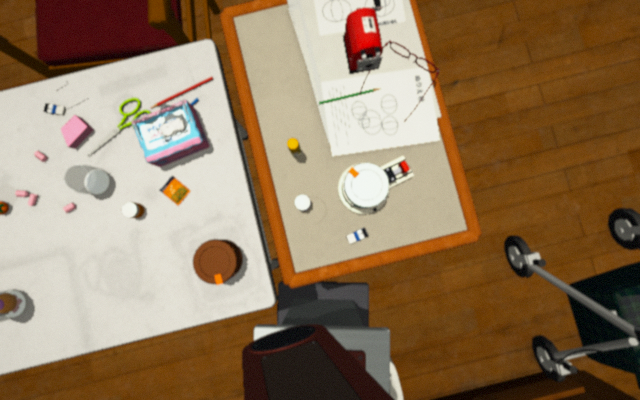

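View pics/scene0.png

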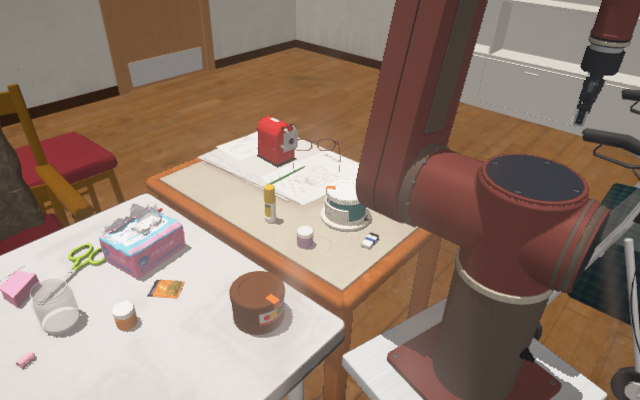

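Top view: the tub is on its stand at about (366,186), its orange seal near (353,172) and the red bolt at about (402,167). The brown tub at (216,261) is the look-alike. Next I'll get the precise axis and angles.

```bash
cat >> h.py <<'E'
def analyse(im,show=None):
    hsv=cv2.cvtColor(im["pixels"],cv2.COLOR_RGB2HSV).astype(int); H,S,V=hsv[...,0],hsv[...,1],hsv[...,2]
    vv,uu=np.mgrid[:400,:640]
    near=(abs(uu-375)<50)&(abs(vv-182)<45)
    lid=near&(im["depth"]>0)&(abs(depth_z(im)-0.082)<0.01)
    n,lab,st,ce=cv2.connectedComponentsWithStats(lid.astype(np.uint8))
    k=1+np.argmax(st[1:,4]); m=(lab==k).astype(np.uint8)
    cs=max(cv2.findContours(m,cv2.RETR_EXTERNAL,cv2.CHAIN_APPROX_NONE)[0],key=cv2.contourArea)
    e=cv2.fitEllipse(cs); c=world(im,e[0],.082); print("lid",c.round(4),e, st[k])
    r=near&((H<8)|(H>172))&(S>150)&(V>90)
    o=near&(H>=8)&(H<20)&(S>150)&(V>150)&(lab==k)
    red=np.median([world(im,(u,v),.058) for v,u in np.argwhere(r)],0) if r.any() else None
    seal=np.mean([world(im,(u,v),.082) for v,u in np.argwhere(o)],0) if o.any() else None
    print("red",r.sum(),red,"seal",o.sum(),seal)
    for nme,p in (("red",red),("seal",seal)):
        if p is not None: d=p-c; print(nme,"ang",np.degrees(np.arctan2(d[1],d[0])).round(1),np.hypot(*d[:2]).round(4))
def depth_z(im):
    vv,uu=np.mgrid[:400,:640]; K=im["K"]; d=im["depth"]
    P=np.stack([(uu-K[0,2])/K[0,0]*d,(vv-K[1,2])/K[1,1]*d,d],-1)
    return ((P-im["t"])@im["R"])[...,2]
E
python3 - <<'E'
from h import *
im=optics.get_image("top"); analyse(im)
cv2.imwrite("pics/top1.png",cv2.resize(im["pixels"][140:250,320:440,::-1],None,fx=6,fy=5.4,interpolation=cv2.INTER_CUBIC)[:600])
E
```

```text
lid [ 0.4839 -0.0934  0.082 ] ((366.0625305175781, 184.36590576171875), (43.868385314941406, 44.48617935180664), 112.2323989868164) [ 344  162   46   46 1591]
red 70 [ 0.52947638 -0.18092869  0.058     ] seal 43 [ 0.51050424 -0.0650063   0.082     ]
red ang -62.5 0.0987
seal ang 46.9 0.039
```

View pics/top1.png

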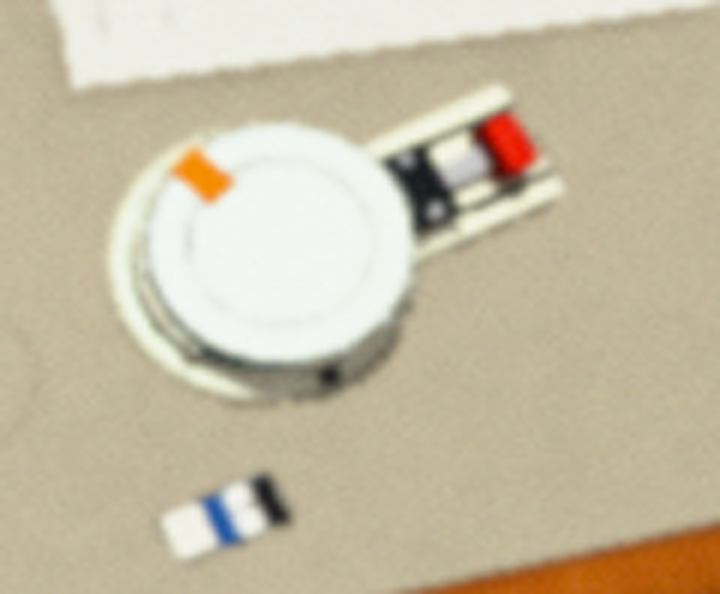

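Top crop: lid centre at about (280,240), seal at (203,175), red handle at (508,143), front mark at (330,375) and eraser at (225,515). Front bearing is about -152.5° and the seal is at 47°, so I'll roll the tub about +160°. First I move over the lid edge on the front side with the fingers closed.

Call:
{"op": "carry_out", "data": {
  "commands": [0,3.14,-2.97,0,0,0,3.14,-2.97,0,0,0,3.14,-2.97,0,0,0,3.14,-2.97,0,0,0,3.14,-2.97,0,0,0,3.14,-2.97,0,0,0,3.14,-2.97,0,0,0,3.14,-2.97,0,0,0,3.14,-2.97,0,0,0,3.14,-2.97,0,0,0,3.14,-2.97,0,0,0,3.14,-2.97,0,0],
  "grip_force": 20
}}

```text
clock: 2.55
ee_pos: [0.4506, -0.1062, 0.2316]
tool_rot: [0.0, 0.982, 0.191, 0.0]
ft_force: [-0.0, 0.2, -0.4]
finger_gap: 0.0
finger_force: 0.0
```

Call:
{"op": "carry_out", "data": {
  "commands": [0,0,0,4,0,0,0,0,4,0,0,0,0,3,0,0,0,0,1,0,0,0,0,0,0,0,0,0,0,0]
}}

```text
clock: 3.3
ee_pos: [0.4512, -0.1081, 0.1129]
tool_rot: [0.001, 0.982, 0.191, 0.001]
ft_force: [0.2, -0.4, 0.8]
finger_gap: -0.0001
finger_force: 0.0
```

Call:
{"op": "carry_out", "data": {
  "commands": [0,0,0,1.5,0,0,0,0,1,0,0,0,0,0.3,0,0,0,0,0,0]
}}

```text
clock: 3.8
ee_pos: [0.4498, -0.1074, 0.0829]
tool_rot: [-0.0, 0.982, 0.191, -0.0]
ft_force: [-0.5, 0.2, -0.0]
finger_gap: -0.0001
finger_force: 0.0
```

Call:
{"op": "carry_out", "data": {
  "commands": [0,0,0,0.1,0,0,0,0,0,0]
}}

```text
clock: 4.05
ee_pos: [0.4503, -0.1076, 0.0825]
tool_rot: [0.0, 0.982, 0.191, 0.0]
ft_force: [-1.1, -1.0, 0.6]
finger_gap: -0.0001
finger_force: 0.0
```

Run:
```python
from h import *
im=optics.get_image("wrist"); cv2.imwrite("pics/w0.png",im["pixels"][:,:,::-1])
s=monitor.get_state();print(s["ee_pos"],s["ft_force"],s["q"])
```

```text
[ 0.45024192 -0.10759955  0.08252422] [0.81803294 0.44261016 0.31906321] [-4.05199546e-01 -2.49087154e-03  2.06826389e+00 -6.93472349e-07
  1.07537073e+00  7.80821983e-01]
```

View pics/w0.png

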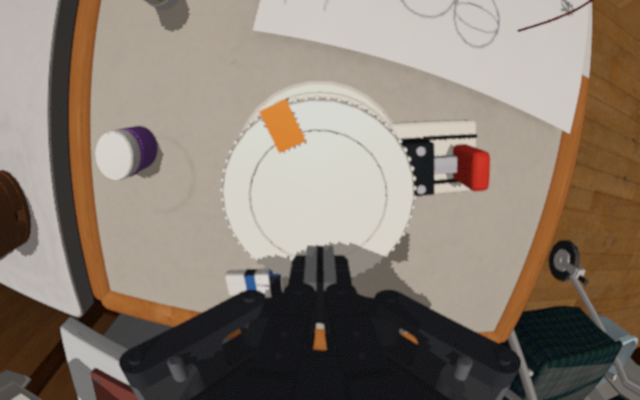

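Wrist view: the fingertip is at (320,260) just over the lid's front edge, with the seal at (283,125), the handle at (478,168) and the paint pot at (125,152), well clear. Pressing gently.

Call:
{"op": "carry_out", "data": {
  "commands": [0,0,0,0.1,0,0,0,0,0,0]
}}

```text
clock: 4.35
ee_pos: [0.4503, -0.1077, 0.0817]
tool_rot: [0.0, 0.982, 0.191, 0.0]
ft_force: [-1.1, 0.7, 3.8]
finger_gap: -0.0
finger_force: 1.9
```

Call:
{"op": "carry_out", "data": {
  "commands": [0,0,0,0.1,0,0,0,0,0,0]
}}

```text
clock: 4.6
ee_pos: [0.451, -0.1079, 0.0816]
tool_rot: [0.001, 0.982, 0.191, 0.001]
ft_force: [-2.8, 1.3, 9.0]
finger_gap: -0.0002
finger_force: 4.7
```

Call:
{"op": "carry_out", "data": {
  "commands": [0,0.005,0.18,-0.02,-0.05,0,0.018,0.362,0,-0.1,0,0.018,0.362,0,-0.1,0,0.018,0.362,0,-0.1,0,0.018,0.362,0,-0.1,0,0.018,0.362,0,-0.1]
}}

```text
clock: 5.35
ee_pos: [0.4609, -0.1216, 0.0815]
tool_rot: [-0.002, 0.892, 0.452, -0.001]
ft_force: [-10.2, 8.3, 19.8]
finger_gap: -0.0001
finger_force: 9.5
```

Run:
```python
from h import *
im=optics.get_image("wrist"); cv2.imwrite("pics/w1.png",im["pixels"][:,:,::-1])
analyse(optics.get_image("top"))
s=monitor.get_state();print(s["ee_pos"],s["ft_force"],s["q"])
```

```text
lid [ 0.4962 -0.065   0.082 ] ((353.09442138671875, 178.5930938720703), (13.865238189697266, 38.97946548461914), 20.977828979492188) [344 162  22  38 401]
red 3125 [ 0.51947472 -0.16299365  0.058     ] seal 33 [ 0.49646552 -0.05762576  0.082     ]
red ang -76.6 0.1007
seal ang 87.9 0.0074
[ 0.46200193 -0.12228664  0.0815751 ] [-4.2028894   4.82679719 11.81954523] [-4.24722589e-01  3.70728434e-02  2.03016271e+00  1.20597943e-03
  1.07596480e+00  2.08258226e-01]
```

View pics/w1.png

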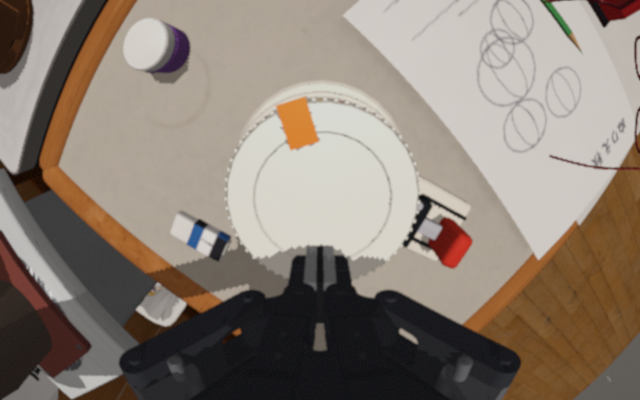

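The seal went from (283,125) to (298,122) in the wrist frame, so the tub lags the finger by about 7°. The pressing force also rose while moving, to nearly 20 N. I'll ease off and go slower.

Call:
{"op": "carry_out", "data": {
  "commands": [0,0,0,-0.08,0,0,0,0,0,0]
}}

```text
clock: 5.7
ee_pos: [0.4623, -0.1228, 0.0817]
tool_rot: [-0.0, 0.893, 0.451, 0.0]
ft_force: [-2.3, 2.1, 6.6]
finger_gap: 0.0
finger_force: 3.1
```

Call:
{"op": "carry_out", "data": {
  "commands": [0,0.0045,0.181,0,-0.05,0,0.0045,0.181,0,-0.05,0,0.0045,0.181,0,-0.05,0,0.0045,0.181,0,-0.05]
}}

```text
clock: 6.2
ee_pos: [0.4678, -0.126, 0.0816]
tool_rot: [-0.001, 0.843, 0.538, -0.0]
ft_force: [-4.2, 5.0, 9.1]
finger_gap: 0.0001
finger_force: 4.8
```

Call:
{"op": "carry_out", "data": {
  "commands": [0,0.0045,0.181,-0.01,-0.05,0,0.0045,0.181,0,-0.05,0,0.0045,0.181,0,-0.05,0,0.0045,0.181,0,-0.05,0,0.0045,0.181,0,-0.05,0,0.0045,0.181,0,-0.05]
}}

```text
clock: 6.95
ee_pos: [0.4776, -0.1287, 0.0816]
tool_rot: [-0.002, 0.753, 0.658, -0.0]
ft_force: [-7.5, 5.7, 11.8]
finger_gap: 0.0001
finger_force: 5.8
```

```bash
cat >> h.py <<'E'
def wr(name=None):
    im=optics.get_image("wrist"); hsv=cv2.cvtColor(im["pixels"],cv2.COLOR_RGB2HSV)
    m=cv2.inRange(hsv,(8,150,150),(19,255,255)); m[:60]=0; m[255:]=0; m[:,:215]=0; m[:,425:]=0
    if name: cv2.imwrite(name,im["pixels"][:,:,::-1])
    K,R,t=im["K"],im["R"],im["t"]; c=-R.T@t; f=K[0,0]; ps=[]
    for v,u in np.argwhere(m>0):
        x,y=u-K[0,2],v-K[1,2]; r=np.hypot(x,y); th=r/f
        d=R.T@np.array([x/r*np.sin(th),y/r*np.sin(th),np.cos(th)]); ps.append((c+d*(.082-c[2])/d[2])[:2])
    ps=np.array(ps); C=np.array([.4839,-.0934]); ps=ps[np.hypot(*(ps-C).T)<.050]; s=ps.mean(0)-C
    print("seal",len(ps),"ang",np.degrees(np.arctan2(s[1],s[0])).round(1),"r",np.hypot(*s).round(4))
    s=monitor.get_state(); p=s["ee_pos"][:2]-C; w=s["tool_rot"]
    print("tip ang",np.degrees(np.arctan2(p[1],p[0])).round(1),"r",np.hypot(*p).round(4),"toolx",np.degrees(2*np.arctan2(w[2],w[1])).round(1),"F",s["ft_force"].round(1),"z",s["ee_pos"][2].round(4),"q6",s["q"][5].round(2))
E
python3 -c "
from h import *
wr()"
```

```text
seal 1277 ang 105.7 r 0.0377
tip ang -99.6 r 0.0359 toolx 82.4 F [-4.5  5.1  7.7] z 0.0816 q6 -0.29
```

Call:
{"op": "carry_out", "data": {
  "commands": [0,0.055,0.181,-0.01,-0.05,0,0.0045,0.181,0,-0.05,0,0.0045,0.181,0,-0.05,0,0.0045,0.181,0,-0.05,0,0.0045,0.181,0,-0.05,0,0.0045,0.181,0,-0.05,0,0.0045,0.181,0,-0.05,0,0.0045,0.181,0,-0.05]
}}

```text
clock: 8.0
ee_pos: [0.4913, -0.1275, 0.0815]
tool_rot: [-0.002, 0.607, 0.795, -0.001]
ft_force: [-10.2, 4.9, 13.3]
finger_gap: -0.0
finger_force: 6.4
```

```bash
python3 -c "
from h import *
wr()"
```

```text
seal 1273 ang 129.3 r 0.039
tip ang -77.1 r 0.0349 toolx 105.4 F [-5.3  4.4  8.6] z 0.0816 q6 -0.68
```

Call:
{"op": "carry_out", "data": {
  "commands": [0,0.003,0.143,-0.03,-0.04,0,0.003,0.143,0,-0.04,0,0.003,0.143,0,-0.04,0,0.003,0.143,0,-0.04,0,0.003,0.143,0,-0.04,0,0.003,0.143,0,-0.04,0,0.003,0.143,0,-0.04,0,0.003,0.143,0,-0.04,0,0.003,0.143,0,-0.04,0,0.003,0.143,0,-0.04,0,0.003,0.143,0,-0.04,0,0.003,0.143,0,-0.04]
}}

```text
clock: 9.55
ee_pos: [0.508, -0.1207, 0.0818]
tool_rot: [0.0, 0.401, 0.916, -0.0]
ft_force: [-1.7, -0.9, 3.3]
finger_gap: 0.0
finger_force: 1.3
```

```bash
python3 -c "
from h import *
wr()"
```

```text
seal 1267 ang 131.8 r 0.0396
tip ang -48.3 r 0.0364 toolx 132.8 F [-0.6 -1.   2.9] z 0.0818 q6 -1.13
```

It slipped because the pressure was too light. Pressing a little more.

Call:
{"op": "carry_out", "data": {
  "commands": [0,0,0,0.08,0,0,0,0,0,0]
}}

```text
clock: 9.85
ee_pos: [0.5082, -0.1207, 0.0817]
tool_rot: [0.0, 0.402, 0.916, -0.0]
ft_force: [-3.0, -0.8, 7.0]
finger_gap: 0.0
finger_force: 3.5
```

Call:
{"op": "carry_out", "data": {
  "commands": [0,0.003,0.143,0,-0.04,0,0.003,0.143,0,-0.04,0,0.003,0.143,0,-0.04,0,0.003,0.143,0,-0.04,0,0.003,0.143,0,-0.04,0,0.003,0.143,0,-0.04,0,0.003,0.143,0,-0.04,0,0.003,0.143,0,-0.04]
}}

```text
clock: 10.85
ee_pos: [0.5149, -0.1121, 0.0816]
tool_rot: [-0.0, 0.251, 0.968, -0.001]
ft_force: [-3.8, -2.4, 7.7]
finger_gap: -0.0
finger_force: 3.8
```

```bash
python3 -c "
from h import *
wr()"
```

```text
seal 1232 ang 146.6 r 0.0399
tip ang -30.7 r 0.0362 toolx 151.1 F [-3.3 -1.4  7.5] z 0.0816 q6 -1.43
```

Call:
{"op": "carry_out", "data": {
  "commands": [0,0.003,0.143,0.01,-0.04,0,0.003,0.143,0,-0.04,0,0.003,0.143,0,-0.04,0,0.003,0.143,0,-0.04,0,0.003,0.143,0,-0.04,0,0.003,0.143,0,-0.04,0,0.003,0.143,0,-0.04,0,0.003,0.143,0,-0.04,0,0.003,0.143,0,-0.04,0,0.003,0.143,0,-0.04,0,0.003,0.143,0,-0.04,0,0.003,0.143,0,-0.04]
}}

```text
clock: 12.4
ee_pos: [0.5204, -0.0959, 0.0817]
tool_rot: [0.001, 0.013, 1.0, -0.001]
ft_force: [0.2, -2.8, 5.3]
finger_gap: 0.0002
finger_force: 2.6
```

```bash
python3 -c "
from h import *
wr()"
```

```text
seal 1170 ang 163.9 r 0.0405
tip ang -3.5 r 0.0365 toolx 178.6 F [-1.2 -1.9  6.1] z 0.0817 q6 -1.88
```

Call:
{"op": "carry_out", "data": {
  "commands": [0,0.003,0.143,0.03,-0.04,0,0.003,0.143,0,-0.04,0,0.003,0.143,0.01,-0.04,0,0.003,0.143,0,-0.04,0,0.003,0.143,0.01,-0.04,0,0.003,0.143,0,-0.04,0,0.003,0.143,0,-0.04,0,0.003,0.143,0,-0.04,0,0.003,0.143,0,-0.04,0,0.003,0.143,0,-0.04]
}}

```text
clock: 13.7
ee_pos: [0.5186, -0.082, 0.0817]
tool_rot: [0.002, -0.186, 0.983, -0.001]
ft_force: [0.4, -3.7, 6.4]
finger_gap: -0.0
finger_force: 3.0
```

```bash
python3 -c "
from h import *
wr()"
```

```text
seal 1118 ang -179.7 r 0.0408
tip ang 18.5 r 0.0366 toolx 201.5 F [ 0.5 -1.6  7. ] z 0.0817 q6 -2.25
```

Call:
{"op": "carry_out", "data": {
  "commands": [0,0.003,0.143,0.03,-0.04,0,0.003,0.143,0,-0.04,0,0.003,0.143,0.01,-0.04,0,0.003,0.143,0,-0.04,0,0.003,0.143,0.01,-0.04,0,0.003,0.143,0,-0.04,0,0.003,0.143,0,-0.04,0,0.003,0.143,0,-0.04,0,0.009,0.143,0,0,0,0.014,0.142,0,0]
}}

```text
clock: 15.0
ee_pos: [0.5119, -0.0703, 0.0817]
tool_rot: [0.002, -0.339, 0.941, -0.002]
ft_force: [3.6, -2.9, 6.5]
finger_gap: 0.0002
finger_force: 3.0
```

```bash
python3 -c "
from h import *
wr()"
```

```text
seal 1076 ang -163.6 r 0.0412
tip ang 40.0 r 0.0363 toolx 219.7 F [ 2.6 -2.2  7.7] z 0.0817 q6 -2.55
```

Call:
{"op": "carry_out", "data": {
  "commands": [0,0,0,-1,0,0,0,0,-3,0.18,0,0,0,-4,0.18,0,0,0,0,0.18,0,0,0,0,0.18,0,0,0,0,0.18,0,0,0,0,0.18,0,0,0,0,0.04,0,-1,-1.6,0,0,0,-1.04,-1.64,0,0,0,0,0,0,0]
}}

```text
clock: 16.42
ee_pos: [0.5146, -0.1089, 0.16]
tool_rot: [0.0, 0.213, 0.977, -0.0]
ft_force: [0.1, -0.2, -0.4]
finger_gap: 0.0002
finger_force: 0.0
```

```bash
cat >> h.py <<'E'
def wpt(im,u,v,z):
    K,R,t=im["K"],im["R"],im["t"]; c=-R.T@t
    x,y=u-K[0,2],v-K[1,2]; r=np.hypot(x,y)+1e-9; th=r/K[0,0]
    d=R.T@np.array([x/r*np.sin(th),y/r*np.sin(th),np.cos(th)]); return (c+d*(z-c[2])/d[2])[:2]
E
python3 -c "
from h import *
wr('pics/w2.png')
im=optics.get_image('wrist'); hsv=cv2.cvtColor(im['pixels'],cv2.COLOR_RGB2HSV)
m=cv2.inRange(hsv,(0,150,90),(6,255,255)); m[:,:300]=0; n,l,s,c=cv2.connectedComponentsWithStats(m); print(s,c.round())
for k in range(1,n):
  if s[k,4]>100: 
    p=wpt(im,*c[k],.05); d=p-[.4839,-.0934]; print(p,np.degrees(np.arctan2(d[1],d[0])),np.hypot(*d))
analyse(optics.get_image('top'))
"
```

```text
seal 405 ang -163.0 r 0.0415
tip ang -25.7 r 0.0338 toolx 155.4 F [-0.1  0.7 -0.1] z 0.1598 q6 -1.5
[[     0      0    640    400 255772]
 [   612    176     28     46     80]
 [   592    252      1      1      1]
 [   593    257      1      1      1]
 [   594    260      1      3      3]
 [   618    263      1      1      1]
 [   620    265      1      1      1]
 [   595    266      1      2      2]
 [   617    267      1      1      1]
 [   596    271      3     14     15]
 [   598    270      1      1      1]
 [   606    271      1      1      1]
 [   599    286      2     11     11]
 [   564    339     33     61     94]
 [   579    353      1      1      1]
 [   561    366      1      2      2]
 [   558    369      1      1      1]
 [   582    368      1      1      1]
 [   592    368      1      1      1]
 [   581    371      1      1      1]
 [   549    376      1      1      1]
 [   537    384      1      1      1]
 [   526    390      1      1      1]
 [   524    395      3      5      5]
 [   539    399      1      1      1]] [[319. 199.]
 [626. 198.]
 [592. 252.]
 [593. 257.]
 [594. 261.]
 [618. 263.]
 [620. 265.]
 [595. 266.]
 [617. 267.]
 [597. 277.]
 [598. 270.]
 [606. 271.]
 [599. 291.]
 [586. 373.]
 [579. 353.]
 [561. 366.]
 [558. 369.]
 [582. 368.]
 [592. 368.]
 [581. 371.]
 [549. 376.]
 [537. 384.]
 [526. 390.]
 [525. 397.]
 [539. 399.]]
lid [ 0.4802 -0.0977  0.082 ] ((368.01904296875, 186.06039428710938), (38.39364242553711, 44.43013000488281), 17.73716163635254) [ 347  163   42   45 1345]
red 1751 [ 0.46172408 -0.05163567  0.058     ] seal 48 [ 0.44461683 -0.10614263  0.082     ]
red ang 111.8 0.0497
seal ang -166.7 0.0366
```

View pics/w2.png

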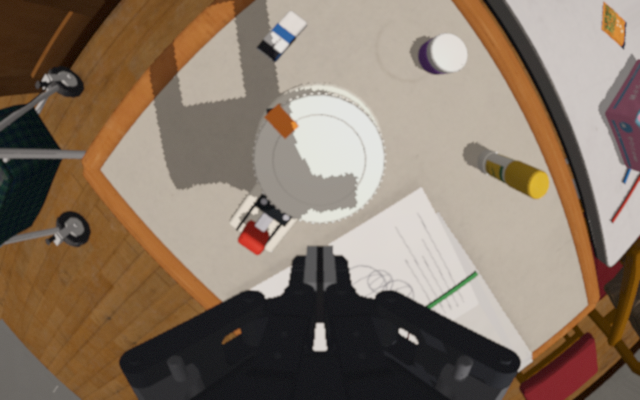

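Wrist view: lid centre at about (320,157), seal at (281,121), handle at (255,238), front mark hidden beyond the lid. The seal is still about 10° short, so I'll check the bolt's bearing from this view.

```bash
python3 -c "
from h import *
im=optics.get_image('wrist'); hsv=cv2.cvtColor(im['pixels'],cv2.COLOR_RGB2HSV)
m=cv2.inRange(hsv,(0,120,70),(7,255,255))|cv2.inRange(hsv,(173,120,70),(180,255,255)); M=m*0; M[205:265,230:285]=m[205:265,230:285]
q=np.argwhere(M>0); print(len(q),q.mean(0))
C=np.array([.4839,-.0934])
for z in (.058,.04):
  p=wpt(im,q[:,1].mean(),q[:,0].mean(),z)-C; print(np.degrees(np.arctan2(p[1],p[0])),np.hypot(*p))
# lid centre from wrist: rim points
g=cv2.cvtColor(im['pixels'],cv2.COLOR_RGB2GRAY)
print([ (wpt(im,u,v,.082)-C).round(4) for u,v in ((320,157),(255,157),(384,157),(320,221))])
"
```

```text
610 [239.35737705 251.5295082 ]
-65.1107814957497 0.09239019574356132
-63.84948067648267 0.10185532264548464
[array([-0.0063,  0.0034]), array([-0.0264, -0.0397]), array([0.0126, 0.0461]), array([ 0.0388, -0.0171])]
```

Call:
{"op": "carry_out", "data": {
  "commands": [0,-0.25,0.1,4,0,0,0,0,3,0,0,0,0,0.7,0,0,0,0,0.1,0,0,0,0,0,0]
}}

```text
clock: 17.25
ee_pos: [0.5177, -0.107, 0.0828]
tool_rot: [0.001, 0.212, 0.977, -0.0]
ft_force: [-0.8, -0.0, -0.1]
finger_gap: 0.0003
finger_force: 0.0
```

Call:
{"op": "carry_out", "data": {
  "commands": [0,0,0,0.1,0,0,0,0,0.1,0,0,0,0,0.05,0,0,0,0,0,0]
}}

```text
clock: 17.75
ee_pos: [0.5184, -0.1074, 0.0815]
tool_rot: [0.001, 0.212, 0.977, -0.0]
ft_force: [-1.6, 0.9, 9.3]
finger_gap: -0.0003
finger_force: 5.2
```

Call:
{"op": "carry_out", "data": {
  "commands": [0,0.003,0.143,0,-0.04,0,0.003,0.143,0,-0.04,0,0.003,0.143,0,-0.04,0,0.003,0.143,0,-0.04,0,0,0,0,0]
}}

```text
clock: 18.38
ee_pos: [0.5204, -0.1028, 0.0816]
tool_rot: [0.002, 0.133, 0.991, -0.001]
ft_force: [-2.8, -2.0, 8.9]
finger_gap: 0.0001
finger_force: 4.8
```

```bash
python3 -c "
from h import *
wr()"
```

```text
seal 999 ang -156.7 r 0.0406
tip ang -14.5 r 0.0376 toolx 164.7 F [-3.3 -1.7 10.2] z 0.0815 q6 -1.65
```

Call:
{"op": "carry_out", "data": {
  "commands": [0,0.003,0.143,0,-0.04,0,0.003,0.143,0,-0.04,0,0,0,0,0]
}}

```text
clock: 18.8
ee_pos: [0.521, -0.1001, 0.0816]
tool_rot: [0.001, 0.093, 0.996, -0.001]
ft_force: [-1.9, -2.3, 9.4]
finger_gap: -0.0003
finger_force: 4.8
```

Call:
{"op": "carry_out", "data": {
  "commands": [0,0,0,-1,0,0,0,0,-3,0,0,0,0,-4,0,0,0,0,0,0]
}}

```text
clock: 19.3
ee_pos: [0.5223, -0.0996, 0.1637]
tool_rot: [0.004, 0.093, 0.996, -0.001]
ft_force: [1.0, 1.1, 0.1]
finger_gap: -0.0001
finger_force: 0.0
```

```bash
python3 -c "
from h import *
wr()
analyse(optics.get_image('top'))"
```

```text
seal 431 ang -153.1 r 0.0409
tip ang -8.8 r 0.0375 toolx 169.3 F [ 0.1 -0.2 -1. ] z 0.1615 q6 -1.72
lid [ 0.4835 -0.0932  0.082 ] ((365.95428466796875, 184.53289794921875), (42.9500617980957, 44.71299743652344), 111.38137817382812) [ 344  162   46   45 1556]
red 1779 [ 0.44802639 -0.04099116  0.058     ] seal 49 [ 0.44904611 -0.11193688  0.082     ]
red ang 124.2 0.0631
seal ang -151.5 0.0392
```

The tub is now within about 1° of facing front. I'll go round to the bolt's outer side.

Call:
{"op": "carry_out", "data": {
  "commands": [0,0,0,0,0.18,0,0,0,0,0.18,0,0,0,0,0.18,0,0,0,0,0.18,0,0,0,0,0.18,0,0,0,0,0.01,0,-3.8,-1.03,0,0,0,-3.8,-1.05,0,0,0,-3.6,-1.05,0,0,0,0,0,0,0]
}}

```text
clock: 20.65
ee_pos: [0.5426, -0.2148, 0.1584]
tool_rot: [-0.001, 0.521, 0.853, -0.0]
ft_force: [0.9, 0.2, -0.1]
finger_gap: -0.0001
finger_force: 0.0
```

```bash
python3 -c "
from h import *
wr('pics/w3.png')
analyse(optics.get_image('top'))"
```

```text
seal 0 ang nan r nan
tip ang -64.0 r 0.1334 toolx 117.2 F [ 0.8  0.2 -0.1] z 0.1583 q6 -0.99
lid [ 0.4842 -0.0936  0.082 ] ((366.14105224609375, 184.1981201171875), (44.091434478759766, 44.31254196166992), 107.01285552978516) [ 344  162   46   45 1595]
red 793 [ 0.46620558 -0.20777521  0.058     ] seal 43 [ 0.44852847 -0.11202547  0.082     ]
red ang -99.0 0.1156
seal ang -152.7 0.0402h.py:37: RuntimeWarning: Mean of empty slice.
  ps=np.array(ps); C=np.array([.4839,-.0934]); ps=ps[np.hypot(*(ps-C).T)<.050]; s=ps.mean(0)-C
  ret = um.true_divide(
```

View pics/w3.png

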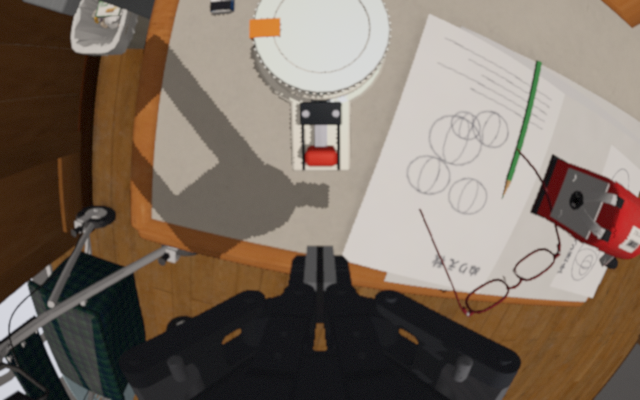

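Wrist view: handle at (320,156), centred on the finger line, with the tail running straight up. The seal at (265,27) is level with the lid centre at (320,28), so the tub faces front. Descending and then pushing.

Call:
{"op": "carry_out", "data": {
  "commands": [0,0,0,5,0,0,0,0,5,0,0,0,0,2.7,0,0,0,0,0,0]
}}

```text
clock: 21.25
ee_pos: [0.5404, -0.2101, 0.0295]
tool_rot: [-0.003, 0.52, 0.854, -0.0]
ft_force: [0.5, -0.2, 0.6]
finger_gap: 0.0004
finger_force: 0.0
```

Call:
{"op": "carry_out", "data": {
  "commands": [0,0.4,0,0,0,0,0.4,0,0,0,0,0.2,0,0,0,0,0.2,0,0,0,0,0.2,0,0,0,0,0.2,0,0,0]
}}

```text
clock: 22.0
ee_pos: [0.5357, -0.1987, 0.0325]
tool_rot: [0.0, 0.521, 0.853, -0.0]
ft_force: [0.9, -1.4, -0.1]
finger_gap: -0.0001
finger_force: 0.6
```

Call:
{"op": "carry_out", "data": {
  "commands": [0,0.15,0,0,0,0,0.15,0,0,0,0,0.15,0,0,0,0,0.15,0,0,0]
}}

```text
clock: 22.5
ee_pos: [0.5329, -0.1932, 0.0324]
tool_rot: [0.0, 0.521, 0.853, -0.0]
ft_force: [0.9, -1.1, 0.1]
finger_gap: 0.0
finger_force: 0.6
```

Call:
{"op": "carry_out", "data": {
  "commands": [0,0.15,0,0,0,0,0.15,0,0,0,0,0.15,0,0,0,0,0.15,0,0,0]
}}

```text
clock: 23.0
ee_pos: [0.5302, -0.1878, 0.0324]
tool_rot: [-0.0, 0.521, 0.853, -0.0]
ft_force: [1.3, -1.8, 0.7]
finger_gap: -0.0002
finger_force: 0.6
```

Call:
{"op": "carry_out", "data": {
  "commands": [0,0.1,0,0,0,0,0.1,0,0,0,0,0.1,0,0,0]
}}

```text
clock: 23.38
ee_pos: [0.5288, -0.1852, 0.0324]
tool_rot: [-0.0, 0.521, 0.853, -0.0]
ft_force: [1.4, -1.5, -0.3]
finger_gap: -0.0003
finger_force: 0.6
```

Call:
{"op": "carry_out", "data": {
  "commands": [0,0.1,0,0,0,0,0.1,0,0,0]
}}

```text
clock: 23.62
ee_pos: [0.5278, -0.1834, 0.0324]
tool_rot: [-0.0, 0.521, 0.853, -0.0]
ft_force: [0.9, -1.4, 0.1]
finger_gap: 0.0003
finger_force: 0.6
```

Call:
{"op": "carry_out", "data": {
  "commands": [0,0.1,0,0,0,0,0.1,0,0,0,0,0,0,0,0]
}}

```text
clock: 24.0
ee_pos: [0.5273, -0.1822, 0.0325]
tool_rot: [0.001, 0.521, 0.853, -0.0]
ft_force: [2.3, -4.4, -2.1]
finger_gap: 0.0002
finger_force: 2.3
```

Call:
{"op": "carry_out", "data": {
  "commands": [0,0.1,0,0,0,0,0.05,0,0,0,0,0,0,0,0]
}}

```text
clock: 24.38
ee_pos: [0.5275, -0.182, 0.033]
tool_rot: [0.002, 0.521, 0.853, -0.001]
ft_force: [3.3, -8.6, -3.3]
finger_gap: -0.0002
finger_force: 4.4
```

Call:
{"op": "carry_out", "data": {
  "commands": [0,0.1,0,0,0,0,0,0,0,0]
}}

```text
clock: 24.62
ee_pos: [0.5276, -0.1819, 0.0333]
tool_rot: [0.003, 0.521, 0.853, -0.001]
ft_force: [5.0, -11.6, -4.7]
finger_gap: 0.0003
finger_force: 5.8
```

The bolt is against its stop at about 99 mm, as expected for home. Backing off to check.

Call:
{"op": "carry_out", "data": {
  "commands": [0,-0.5,0,0,0,0,-1.5,0,0,0,0,-2,0,0,0,0,0,0,-5,0,0,0,0,-5,0,0,0,0,-3,0,0,0,0,0,0]
}}

```text
clock: 25.5
ee_pos: [0.5462, -0.2163, 0.1657]
tool_rot: [0.003, 0.521, 0.853, 0.0]
ft_force: [-0.8, -0.1, 0.1]
finger_gap: -0.0002
finger_force: 0.0
```

```bash
python3 -c "
from h import *
im=optics.get_image('wrist'); cv2.imwrite('pics/w4.png',im['pixels'][:,:,::-1])
hsv=cv2.cvtColor(im['pixels'],cv2.COLOR_RGB2HSV)
m=cv2.inRange(hsv,(0,120,70),(7,255,255)); M=m*0; M[90:200,290:350]=m[90:200,290:350]
q=np.argwhere(M>0)
p=wpt(im,q[:,1].mean(),q[:,0].mean(),.05)-[.4839,-.0934]; print(p,np.hypot(*p),monitor.get_state()['ft_force'])
analyse(optics.get_image('top'))"
```

```text
[ 0.03419786 -0.07265061] 0.08029697990172671 [-0.47319956  0.23026542 -0.63340487]
lid [ 0.4842 -0.0935  0.082 ] ((366.09368896484375, 184.1983184814453), (44.056114196777344, 44.41651916503906), 90.75807189941406) [ 344  162   46   45 1598]
red 695 [ 0.46643356 -0.2098529   0.058     ] seal 43 [ 0.44852847 -0.11202547  0.082     ]
red ang -98.7 0.1177
seal ang -152.6 0.0402
```

View pics/w4.png

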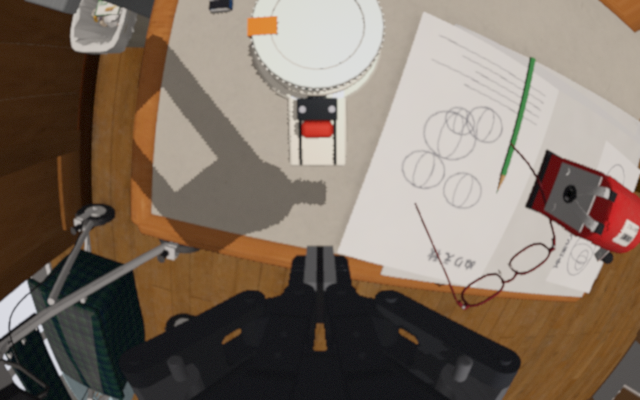

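The handle has moved up to (318,128) against the black guide, 80 mm from the axis (home is 81 mm). The seal at (262,26) still faces front, and the arm is clear.

```bash
python3 -c "
from rig import env
print(env.job_done())"
```

```text
the job is handed in; nothing more can be done
None
```

I turned the tub until its label faced the front mark (within about 1°), slid the bolt fully home, and handed the job in at about 26 s with the arm clear; one early push peaked at 19.8 N downward on the lid, and with sideways drag the total there reached about 24 N, which may count against the 20 N limit.

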